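# Loosen the grinder's knurled locking collar two turns

## Robot

A 6-joint arm with a two-finger parallel gripper is mounted at the origin on the work surface. World frame = base frame: x ahead of the robot, y to its left, z up, the work surface at z = 0. Lengths are in m, angles in rad, forces in N, time in s.
With the tool pointing down it reaches from about 0.225 to 0.875 m from the base axis. Payload 3.4 kg.
Tool frame: the origin (TCP) lies midway between the tips of the shut fingers; the grasp point (between the pads) lies 19 mm behind it; z points along the fingers, y is the line along which they close (so a half turn about z gives the same grasp; the last joint's range is limited). The gripper opens to 85 mm and grips with 20 to 120 N. Pads are 22 mm wide; open, the fingers measure 114 mm over their backs; the gripper's body (76 mm by 85 mm) begins 54 mm behind the grasp point. The pads swing forward as they close: fully open they stand 13 mm farther back than shut.
Start: joints at [1.227, 0.276, 1.505, -0, 1.361, -0.121], TCP at [0.127, 0.561, 0.199] pointing down, gripper open.
Joint ranges: [-2.89, 2.89], [-0.75, 2.08], [0.22, 2.7], [-1.18, 4.32], [0.11, 2.71], [-2.7, 2.7]. Speed limits (rad/s): [2.57, 2.57, 3.14, 3.14, 3.14, 3.14].

## Interface

Orientations are given as a unit quaternion [w, x, y, z].
In Python, from rig import * gives the robot as it stands.
- The arm moves only by the tool apply_moves, never from a script. Its argument "steps" is one flat list of numbers, 4 for each row, row after row: the shift along the world's x, y, z in cm, then the turn about the world's z in degrees. A call has 1 to 8 rows; each row is the pose to reach, as a shift and turn from the pose commanded when the call began; what a row does not reach only later rows make up. A row lasts 1/12 s, in which the tool goes at most 41.7 mm and 7.16 degrees, less where a joint would pass 70% of its speed; a pose out of reach is approached as far as the arm can. A call with a gripper value outside its range is refused whole. "jaw" is the closure in counts, from 0 (fully open) to 255 (shut), set as the call begins (left out, the last holds). The fingers move at their own pace and stop on an object; "newtons" is the grip in N (left out, the last holds). Time passes only in rows, so rows that repeat a pose let the fingers close. It gives the time, the measured TCP pose, the force, the opening and the grip force at its end, in the units of the state.
- get_state(): the state, without advancing time (a new reading comes with each control period).
- get_image(name): name is "scene" or "side" or "wrist"; returns the picture (420x560x3 uint8, red, green, blue); there is no depth.
- calibration(name): a dict with "fx", "fy", "cx", "cy" (pixels), "xyz" and "rotation" of the camera in the world. Camera axes: x right, y up, looking along -z (the intrinsics and any distortion apply to the point x, -y, -z); pixel columns grow to the right and rows downward; lengths in m; the calibration is good to about 2 mm. A picture is of the moment at which its call begins: read the wrist's pose just before it. calibration takes no time and is no camera call; for the wrist camera it gives the pose at the moment of the call.
- sign_off(): hands the job in; it is judged then, once.
The state is a dict: "clock": time; "qpos": joint angles; "qd": joint speeds; "effort": joint torques, N m; "position": TCP position; "ee_rot": TCP orientation; "contact_force": force on the tool from outside, world axes, zero at the start; "moment": the same for the moment, N m; "width": finger opening in m; "gripper_force": force on a finger pad.
Only numpy, scipy, OpenCV 4.12 (cv2) and the standard library are available. Lean on these libraries where they do the work, as an engineer would, in place of code of your own. Each camera call takes 0.05 s, during which the arm holds its last target. There are 200 camera calls.

## Task

Loosen the knurled locking collar on top of the grinder's burr chamber by pushing its rim round with a fingertip, gently and without pinching it: roll it counter-clockwise, seen from above, until its black pointer comes into line with the fixed index bar below the rim, then count two more full turns and stop with the pointer in line with the index again. Leave everything else where it stands, and take the hand clear at the end.

Things in the scene. Friction and masses are not known exactly. Their poses are not given: they have to be found in the camera images.
- chamber: Grinder burr chamber bolted to the counter, upright, at any yaw. Origin: centre of its underside on the counter, z up. Round foot 156 mm across, 10 mm thick; drum 90 mm across; flange 132 mm across, its top at z = 66 mm; outlet spout (40 mm wide, z = 23 to 49 mm) out to 83 mm along its own -x; index bar on the flange along its own +x. The collar sits on top.
- collar_centre (a point): Centre of the collar's top face, on its upright turning axis, 98 mm above the counter. The aluminium collar is 28 mm high (70 to 98 mm above the counter), a round body 84 mm across with fine knurling and eight upright ribs, 102 mm over the ribs. It turns stiffly and stays where it is left: about 5 N along the rim turns it.
- pointer (a point): Outer end of the pointer, a black bar 24 x 8 mm, 2 mm high, lying radially on the collar's top face; 46 mm from the axis, over the centre of one of the ribs; turns with the collar.
- rib (a point): Top centre of the rib opposite the pointer; turns with the collar. The eight ribs are upright round bars 10 mm thick, as high as the collar, centred 46 mm from the axis, one every 45 degrees. The gaps between them are about 26 mm wide and 9 mm deep, open above and outward. Round the ribs nothing fixed stands higher than the index bar (69 mm).
- index (a point): Middle of the top of the fixed index bar, a dark bar 12 x 8 mm and 3 mm high lying radially on the chamber's flange; it shows just outside and below the collar's rim, 59.5 mm from the axis, 69 mm above the counter.
- collar (a joint): Angle of the collar in rad, growing counter-clockwise seen from above (loosening). 0: the pointer lies in line with the index bar for the first time; at 6.283 and 12.566 it is in line again after one and two full turns. It starts between -1.6 and -0.4 (pointer short of the index) and has stops at -2 and 21.
- basket: Loose bystander, not to be disturbed: filter basket, open steel cup 62 mm across, 26 mm high. Origin: centre of its underside.
- burr: Loose bystander, not to be disturbed: spare burr, dark steel ring 64 mm across, 12 mm high. Origin: centre of its underside.
- cup: Loose bystander, not to be disturbed: white espresso cup 62 mm across, 55 mm high. Origin: centre of its underside.
- brush: Loose bystander, not to be disturbed: cleaning brush 150 mm long lying flat. Origin: centre of its underside (mid-length).
- tamper: Loose bystander, not to be disturbed: upright steel tamper, 58 mm foot, 88 mm high. Origin: centre of its underside.
- jug: Loose bystander, not to be disturbed: steel milk jug 84 mm across, 110 mm high, with a handle. Origin: centre of its underside.
- portafilter: Loose bystander, not to be disturbed: portafilter lying flat: steel bowl 78 mm across, 36 mm high, black handle reaching 175 mm towards its own -x. Origin: centre of its underside (bowl).
Things that resemble listed ones, but are neither listed nor needed, are in the scene too. What is shaped like the chamber but orange or red is not meant.

How it is judged:
On the way, in this order (a step that is already met when the one before it is completed fails the run):
1. the pointer comes to the index for the first time (value of joint collar above -0.1 rad).
2. one full turn from there (value of joint collar above 6.1 rad).
3. two full turns from there (value of joint collar above 12.266 rad), for 0.2 s.
At the end, for the whole second after the job is handed in: The collar rests two full turns past its first meeting with the index: joint at 12.57 rad, give or take 0.3 rad (17 degrees), not moving; every loose bystander within 20 mm of where it stood (value of joint collar between 12.266 and 12.866 rad and velocity of joint collar between -0.05 and 0.05 rad/s and distance of each of basket, burr, cup, brush, tamper, jug, portafilter from where it was at the start of the episode below 0.02 m); the robot touches nothing.
It fails at once if a bystander is moved or lifted by more than 20 mm (distance of any of basket, burr, cup, brush, tamper, jug, portafilter from where it was at the start of the episode above 0.02 m).
It fails at once if the collar is pinched or forced (more than 35 N between the fingers and the collar) (contact force between the fingers and collar above 35 N).
It fails at once if the collar is turned well past the mark (more than 0.6 rad beyond two full turns) (value of joint collar above 13.166 rad).
It also fails if it takes over 72 s, if anything falls off the work surface, if the arm or the gripper's body presses on something with over 40 N, if the wrist force passes 120 N, or if a joint passes its speed limit or range.

## Working session

There is one attempt and no reset: what is moved stays moved. The work goes in short steps, Python scripts to look and compute and a tool call to move; the robot and the scene stay as the last step left them, time stands still between calls to the robot, and variables do not carry over. Pictures are saved under pics/ and viewed, at most 10 in all, crops included, and the job is handed in when it is done.

Besides the shell and the picture viewer there is one more tool, called after "Request:" as a command line: name --argument value ..., lists and objects as JSON in quotes. apply_moves: Moves the arm, as the interface text tells. Its arguments: {"type":"object","properties":{"steps":{"type":"array","items":{"type":"number"}},"jaw":{"type":"number"},"newtons":{"type":"number"}},"required":["steps"]}

```bash
mkdir -p pics; ls; python3 - <<'E'
from rig import *
import cv2
for n in("scene","side"):
    cv2.imwrite(f"pics/{n}0.png",get_image(n)[:,:,::-1]); c=calibration(n); print(n,c)
print(get_state())
E
```

```text
pics
scene {'fx': 444.1391228323899, 'fy': 444.1391228323899, 'cx': 276.17521553408517, 'cy': 210.25385179632718, 'xyz': array([0.96317478, 0.79947679, 0.76268215]), 'rotation': array([0.19672401, 0.10620432, 0.44067476, 0.86938258])}
side {'fx': 453.39833563958297, 'fy': 453.39833563958297, 'cx': 282.3912667833291, 'cy': 210.2447189559037, 'xyz': array([ 0.35400482, -0.72213751,  1.01607505]), 'rotation': array([ 0.93300772,  0.33394991, -0.04591005, -0.12596157])}
{'clock': 0.1, 'qpos': array([ 1.22700009e+00,  2.76506100e-01,  1.50601061e+00, -2.56830286e-06,
        1.36070995e+00, -1.20946920e-01]), 'qd': array([ 0.0008094 , -0.00195869, -0.00291884, -0.00085777,  0.00044502,
        0.00039698]), 'effort': array([ 1.25558847e-03, -4.17701054e+01, -2.46404904e+01, -2.55296291e-04,
        5.75680679e-03,  1.02271855e-05]), 'position': array([0.12687662, 0.56028312, 0.19823927]), 'ee_rot': array([-1.86923095e-04,  1.11193931e-01,  9.93798391e-01, -7.95336470e-04]), 'contact_force': array([-0.0069264 , -0.44658231, -0.16914308]), 'moment': array([ 0.02367902, -0.04849358,  0.00477825]), 'gripper_force': 0.0, 'width': 0.08556217054046841}
```

View pics/scene0.png

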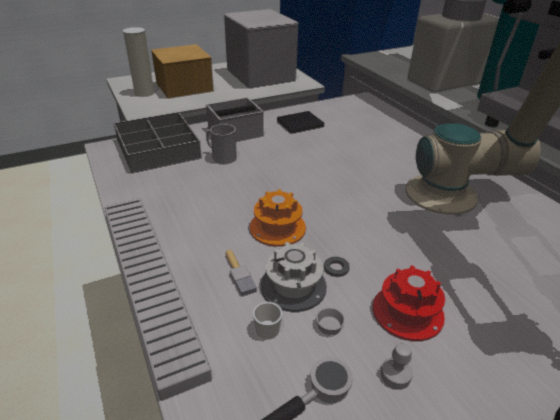

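View pics/side0.png

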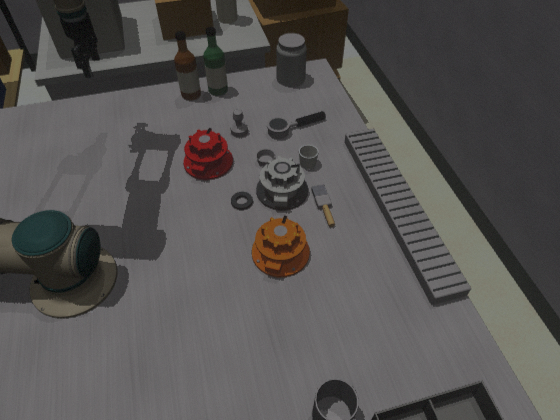

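The scene view shows three chamber-shaped things: aluminium at (295,268), orange at (278,213) and red at (412,295). In the side view they are at (283,178), (280,243) and (207,150). Only the aluminium one fits, because orange and red are excluded. Next I'll enlarge it in both views.

```bash
cat > h.py <<'E'
import numpy as np, cv2
from scipy.spatial.transform import Rotation as R
def cam(c):
    q=c["rotation"]; return R.from_quat([q[1],q[2],q[3],q[0]]).as_matrix(),np.array(c["xyz"])
def ray(c,u,v):
    M,o=cam(c); d=M@np.array([(u-c["cx"])/c["fx"],-(v-c["cy"])/c["fy"],-1]); return o,d
def on(c,u,v,z):
    o,d=ray(c,u,v); return o+d*(z-o[2])/d[2]
def proj(c,p):
    M,o=cam(c); q=M.T@(np.asarray(p)-o); return c["cx"]-c["fx"]*q[0]/q[2], c["cy"]+c["fy"]*q[1]/q[2]
E
python3 - <<'E'
from rig import *
from h import *
a=get_image("scene")[225:315,245:365];b=get_image("side")[140:230,230:350]
im=np.vstack([cv2.resize(x,(400,300),interpolation=cv2.INTER_CUBIC) for x in(a,b)])
im=np.hstack([cv2.resize(x,(400,300),interpolation=cv2.INTER_CUBIC) for x in(a,b)])
cv2.imwrite("pics/crop1.png",im[:,:,::-1])
s=calibration("scene");d=calibration("side")
print(on(s,295,257,.098),on(d,283,168,.098))
E
```

```text
[0.59803919 0.15834486 0.098     ] [0.59862304 0.15357164 0.098     ]
```

View pics/crop1.png

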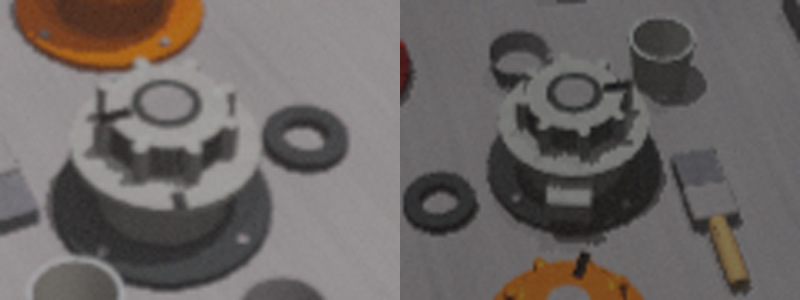

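```bash
python3 - <<'E'
from rig import *
from h import *
s=calibration("scene");d=calibration("side")
def tri(a,b):
    (o1,d1),(o2,d2)=ray(s,*a),ray(d,*b)
    t=np.linalg.lstsq(np.c_[d1,-d2],o2-o1,rcond=None)[0]
    return (o1+d1*t[0]+o2+d2*t[1])/2
c=tri((295.1,255.6),(282.5,167.9));print("centre",c, on(s,295.1,255.6,.098),on(d,282.5,167.9,.098))
p=(on(s,272.9,260.1,.1)+on(d,299.6,165.5,.1))/2;i=on(s,299,285,.069)
print("ptr",p,"idx",i); an=lambda v:np.degrees(np.arctan2(v[1]-c[1],v[0]-c[0])); print(an(p),an(i))
print("jug top",on(s,222,130,.11),"tamper",on(s,402,352,.088),"cup",on(s,267,313,.055))
w=calibration("wrist");M,o=cam(w);S=get_state();print(o-S["position"],M[:,0],-M[:,2])
E
```

```text
centre [0.59660233 0.15443172 0.09830526] [0.59567553 0.15433833 0.098     ] [0.59736042 0.15432994 0.098     ]
ptr [0.64705498 0.14869916 0.1       ] idx [0.61608584 0.21333106 0.069     ]
-6.482291054287475 71.6961244574625
jug top [ 0.53264511 -0.48424888  0.11      ] tamper [0.53637918 0.45520896 0.088     ] cup [0.70609247 0.24345784 0.055     ]
[-0.0796131   0.01704376  0.17471841] [ 0.2207753   0.97532252 -0.00206183] [ 0.30933167 -0.07202527 -0.94822269]
```

Request:
apply_moves --steps '[3, -2.5, 3, 2, 6, -5, 6, 5, 9, -8, 8, 8, 12, -10.5, 8, 10, 15, -13, 8, 12.7, 18, -15.5, 8, 12.7, 21, -18, 8, 12.7, 24, -20.5, 8, 12.7]' --jaw 255 --newtons 20

```text
clock: 0.87
position: [0.3641, 0.3576, 0.2792]
ee_rot: [0.0, 0.0, 1.0, 0.0]
contact_force: [1.4, 0.6, -0.4]
width: 0.0
gripper_force: 0.0
```

Request:
apply_moves --steps '[3, -3, 0, 0, 6, -6, 0, 0, 9, -9, 0, 0, 12, -12, 0, 0, 15, -15, 0, 0, 18, -18, 0, 0, 20, -20, 0, 0, 20, -20, 0, 0]'

```text
clock: 1.53
position: [0.5676, 0.1539, 0.2777]
ee_rot: [0.001, 0.004, 1.0, -0.002]
contact_force: [0.6, 1.0, -0.4]
width: -0.0001
gripper_force: 0.0
```

```bash
python3 - <<'E'
from rig import *
from h import *
S=get_state();w=calibration("wrist")
cv2.imwrite("pics/w1.png",get_image("wrist")[:,:,::-1])
print(S["clock"],S["qpos"],S["position"],S["ee_rot"],S["width"])
np.save("w1.npy",w)
print(proj(w,[.5966,.1544,.098]),proj(w,S["position"]))
E
```

```text
1.5333 [ 0.14903341  0.26370602  1.33048145 -0.00369564  1.54621032 -1.41445423] [0.5676214  0.15392198 0.27770205] [ 8.71446108e-04  3.61000486e-03  9.99991599e-01 -1.73492797e-03] -0.00014763921798025489
(np.float64(280.04286169375996), np.float64(206.544279147275)) (np.float64(279.85275385512585), np.float64(251.19987148189713))
```

View pics/w1.png

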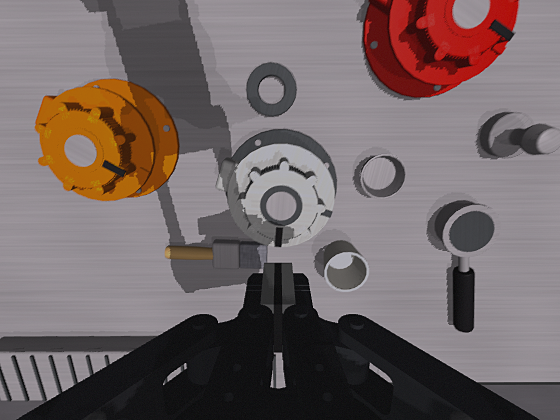

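The wrist view shows the collar disc at (281,206), matching the prediction. The pointer's end is at (278,246), so it faces +x at about -5°. The shut fingertip is slim, about 13 x 22 mm, at (278,268). Next I'll make a table of the orbit waypoints with the tool yaw fixed.

```bash
cat > tab.py <<'E'
import numpy as np
a,b=11,6.5; C=np.array([597,154.5])
def P(t,inn=45):
    t=np.radians(t); r=inn+a*abs(np.cos(t))+b*abs(np.sin(t)); return C+r*np.array([np.cos(t),np.sin(t)])
if __name__=="__main__":
    W=np.array([np.round(P(-27.5+5.625*k)/10,1) for k in range(65)])
    print("start",W[0])
    for j in range(8):
        d=np.round(W[8*j+1:8*j+9]-W[8*j],1); print(j,", ".join(f"{x:g}, {y:g}, 0, 0" for x,y in d))
E
python3 tab.py
```

```text
start [64.8 12.8]
0 0.2, 0.5, 0, 0, 0.4, 1, 0, 0, 0.5, 1.6, 0, 0, 0.5, 2.2, 0, 0, 0.5, 2.7, 0, 0, 0.5, 3.3, 0, 0, 0.5, 3.8, 0, 0, 0.4, 4.4, 0, 0
1 -0.2, 0.5, 0, 0, -0.4, 1, 0, 0, -0.7, 1.5, 0, 0, -1.1, 2, 0, 0, -1.5, 2.3, 0, 0, -1.9, 2.7, 0, 0, -2.4, 3, 0, 0, -2.9, 3.2, 0, 0
2 -0.5, 0.2, 0, 0, -1.1, 0.3, 0, 0, -1.6, 0.3, 0, 0, -2.1, 0.3, 0, 0, -2.7, 0.2, 0, 0, -3.2, 0.3, 0, 0, -3.7, 0.3, 0, 0, -4.2, 0.2, 0, 0
3 -0.6, -0.1, 0, 0, -1.1, -0.2, 0, 0, -1.6, -0.5, 0, 0, -2.1, -0.8, 0, 0, -2.5, -1.1, 0, 0, -2.9, -1.5, 0, 0, -3.2, -2, 0, 0, -3.5, -2.5, 0, 0
4 -0.2, -0.5, 0, 0, -0.4, -1, 0, 0, -0.5, -1.6, 0, 0, -0.5, -2.2, 0, 0, -0.5, -2.7, 0, 0, -0.5, -3.3, 0, 0, -0.5, -3.8, 0, 0, -0.4, -4.4, 0, 0
5 0.2, -0.5, 0, 0, 0.4, -1, 0, 0, 0.7, -1.5, 0, 0, 1.1, -2, 0, 0, 1.5, -2.3, 0, 0, 1.9, -2.7, 0, 0, 2.4, -3, 0, 0, 2.9, -3.2, 0, 0
6 0.5, -0.2, 0, 0, 1.1, -0.3, 0, 0, 1.6, -0.3, 0, 0, 2.1, -0.3, 0, 0, 2.7, -0.2, 0, 0, 3.2, -0.3, 0, 0, 3.7, -0.3, 0, 0, 4.2, -0.2, 0, 0
7 0.6, 0.1, 0, 0, 1.1, 0.2, 0, 0, 1.6, 0.5, 0, 0, 2.1, 0.8, 0, 0, 2.5, 1.1, 0, 0, 2.9, 1.5, 0, 0, 3.2, 2, 0, 0, 3.5, 2.5, 0, 0
```

Request:
apply_moves --steps '[2.5, -1, -2, 0, 5, -2, -4, 0, 8.7, -3.1, -6, 0, 8.7, -3.1, -9, 0, 8.7, -3.1, -12, 0, 8.7, -3.1, -14, 0, 8.7, -3.1, -15, 0, 8.7, -3.1, -15, 0]'

```text
clock: 2.25
position: [0.6475, 0.129, 0.1262]
ee_rot: [-0.003, 0.0, 1.0, -0.0]
contact_force: [0.3, -0.6, 0.4]
width: 0.0001
gripper_force: 0.0
```

```bash
python3 - <<'E'
from rig import *
from h import *
im=[]
S=get_state();print(S["position"],S["contact_force"])
a=get_image("scene")[215:305,245:365];w=calibration("wrist");b=get_image("wrist")[110:320,140:420]
im=np.hstack([cv2.resize(x,(400,300),interpolation=cv2.INTER_CUBIC) for x in(a,b)])
cv2.imwrite("pics/c2.png",im[:,:,::-1])
E
```

```text
[0.64748756 0.12897838 0.12622142] [ 0.25630902 -0.59834115  0.35356506]
```

View pics/c2.png

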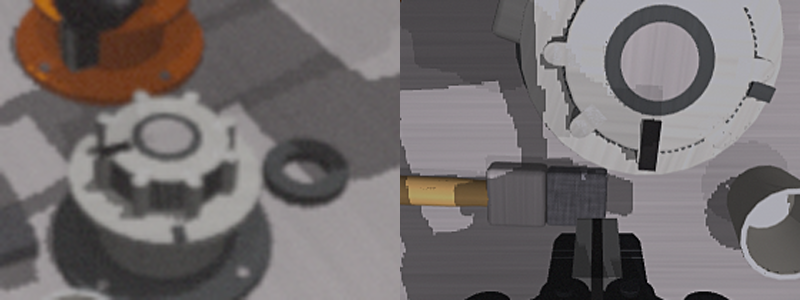

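The crop shows the pointer at (650,145), the index bar at (762,91) and the collar centre at (661,60), so the pointer is about 70–80° short of the index. The fingertip at (598,245) sits outside the rim. Now I'll check that the arm has settled and refine the centre.

Request:
apply_moves --steps '[0, 0, 0, 0, 0, 0, 0, 0]'

```text
clock: 2.52
position: [0.6512, 0.1286, 0.1313]
ee_rot: [0.002, 0.0, 1.0, 0.0]
contact_force: [0.2, -0.0, -0.9]
width: 0.0
gripper_force: 0.0
```

```bash
python3 - <<'E'
from rig import *
from h import *
S=get_state();w=calibration("wrist");print(S["position"],S["qd"].round(3))
f=lambda u,v,z:on(w,140+(u-400)*.7,110+v*.7,z)
c=f(661,60,.098);p=f(648,168,.1);i=f(762,91,.069)
an=lambda v:np.degrees(np.arctan2(v[1]-c[1],v[0]-c[0]))
print(c,p,i,an(p),an(i),np.linalg.norm(p-c),np.linalg.norm((i-c)[:2]))
E
```

```text
[0.65118951 0.12860029 0.13131697] [-0.004  0.001  0.007 -0.    -0.003 -0.   ]
[0.59845904 0.15562588 0.098     ] [0.64858296 0.15144166 0.1       ] [0.61838296 0.21196778 0.069     ] -4.771840331188168 70.52511929239503 0.05033800375273 0.059760959687159054
```

Request:
apply_moves --steps '[0, 0, -1, 0, 0, 0, -2.5, 0, 0, 0, -4, 0, 0, 0, -5, 0, 0, 0, -5, 0, 0, 0, -5, 0]'

```text
clock: 3.02
position: [0.6498, 0.1281, 0.0786]
ee_rot: [-0.0, 0.001, 1.0, 0.0]
contact_force: [-1.1, -0.0, 0.9]
width: -0.0001
gripper_force: 0.0
```

Request:
apply_moves --steps '[-0.1, 0, 0, 0, -0.2, 0, 0, 0, -0.2, 0, 0, 0, -0.2, 0, 0, 0, -0.2, 0, 0, 0]'

```text
clock: 3.43
position: [0.6484, 0.1282, 0.0796]
ee_rot: [0.0, 0.001, 1.0, 0.0]
contact_force: [-0.3, 0.1, 1.1]
width: 0.0
gripper_force: 0.0
```

```bash
python3 - <<'E'
from rig import *
S=get_state();print(S["position"],S["qd"].round(3),S["contact_force"])
E
```

```text
[0.64835538 0.12819489 0.07957071] [-0.     0.005  0.001 -0.001 -0.004 -0.002] [-0.30241302  0.09397842  1.11181314]
```

At W0. First 45° push (table 0).

Request:
apply_moves --steps '[0.2, 0.5, 0, 0, 0.4, 1, 0, 0, 0.5, 1.6, 0, 0, 0.5, 2.2, 0, 0, 0.5, 2.7, 0, 0, 0.5, 3.3, 0, 0, 0.5, 3.8, 0, 0, 0.4, 4.4, 0, 0]'

```text
clock: 4.1
position: [0.6521, 0.1727, 0.079]
ee_rot: [0.0, 0.001, 1.0, -0.0]
contact_force: [0.9, -0.6, -0.0]
width: -0.0002
gripper_force: 0.0
```

```bash
python3 - <<'E'
from rig import *
from h import *
S=get_state();w=calibration("wrist");im=get_image("wrist")
cv2.imwrite("pics/w3.png",im[:,:,::-1]); print(S["position"],S["contact_force"])
E
```

```text
[0.65210106 0.17273538 0.07896354] [ 0.90861742 -0.64047451 -0.04409452]
```

View pics/w3.png

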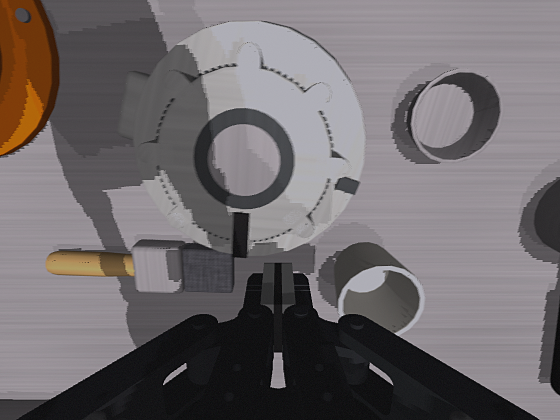

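The pointer is still at (240,250), so the tip passed outside the rib. The tip's front edge is at row 263, further out than I assumed. I'll measure where that edge really is relative to the TCP.

```bash
python3 - <<'E'
from rig import *
from h import *
S=get_state();w=calibration("wrist");p=S["position"];print(p)
print("tcp",proj(w,p),"-11",proj(w,p+[-.011,0,0]),"w",w["xyz"]-p)
for u,v in((265,263),(292,263),(278,263),(252,275),(308,275)): print(u,v,[(1000*(on(w,u,v,p[2]+dz)-p)).round(1)[:2] for dz in(0,.01,.02)])
c=on(w,244,158,.098);q=on(w,239,257,.1);i=on(w,347,186,.069)
print(c,q,i,np.degrees(np.arctan2(*(q-c)[1::-1])),np.degrees(np.arctan2(*(i-c)[1::-1])))
print(1000*np.linalg.norm((q-c)[:2]))
E
```

```text
[0.65170897 0.17414719 0.07900268]
tcp (np.float64(279.9388457564636), np.float64(251.22352962556272)) -11 (np.float64(279.97778733113444), np.float64(233.7248055447049)) w [-0.08166007 -0.00141811  0.17469675]
265 263 [array([ 7.6, -8.8]), array([ 2.5, -8.4]), array([-2.6, -8. ])]
292 263 [array([7.6, 7.1]), array([2.5, 6.7]), array([-2.6,  6.2])]
278 263 [array([ 7.6, -1.1]), array([ 2.5, -1.1]), array([-2.6, -1.2])]
252 275 [array([ 15.6, -16.7]), array([ 10. , -15.8]), array([  4.5, -15. ])]
308 275 [array([15.6, 16.8]), array([10.1, 15.8]), array([ 4.5, 14.7])]
[0.59441087 0.15687632 0.098     ] [0.64515941 0.15282498 0.1       ] [0.61510163 0.21286483 0.069     ] -4.564331989553426 69.71802154963532
50.909995422796456
```

```bash
python3 - <<'E'
from rig import *
from h import *
p=get_state()["position"]
t=[]
for n in("scene","side"):
    c=calibration(n);u,v=proj(c,p);im=get_image(n);u0,v0=int(u)-40,int(v)-35
    k=cv2.resize(im[v0:v0+60,u0:u0+80],(400,300),interpolation=cv2.INTER_CUBIC)
    k=np.clip(k.astype(float)*1.6,0,255).astype(np.uint8).copy()
    for d,col in(([0,0,0],(255,0,0)),([-.011,0,0],(0,255,0)),([0,0,.02],(0,0,255))):
        x,y=proj(c,p+d);cv2.circle(k,(int((x-u0+.5)*5),int((y-v0+.5)*5)),3,col,-1)
    print(n,u0,v0);t.append(k)
cv2.imwrite("pics/c4.png",np.hstack(t)[:,:,::-1])
E
```

```text
scene 236 239
side 258 129
```

View pics/c4.png

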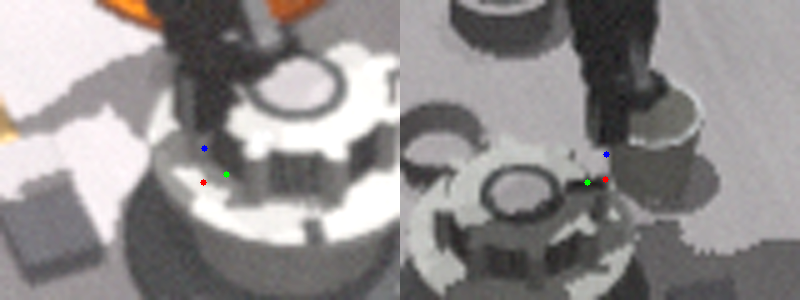

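Both crops show the fingertips ending about 20 mm above the reported TCP, at (205,150) in scene and (610,145) in side. That puts them above the collar top, so the tip passed over the rim. I'll lower gradually and watch the force.

Request:
apply_moves --steps '[0, 0, -0.3, 0, 0, 0, -0.7, 0, 0, 0, -0.7, 0, 0, 0, -0.7, 0]'

```text
clock: 4.58
position: [0.6517, 0.1717, 0.0714]
ee_rot: [-0.001, 0.001, 1.0, -0.0]
contact_force: [-0.1, 0.7, -0.2]
width: 0.0
gripper_force: 0.0
```

Request:
apply_moves --steps '[0, 0, -0.2, 0, 0, 0, -0.4, 0, 0, 0, -0.4, 0, 0, 0, -0.4, 0]'

```text
clock: 4.92
position: [0.652, 0.172, 0.0678]
ee_rot: [-0.0, 0.001, 1.0, 0.0]
contact_force: [0.3, -0.0, 1.0]
width: 0.0001
gripper_force: 0.0
```

Request:
apply_moves --steps '[0, 0, -0.2, 0, 0, 0, -0.4, 0, 0, 0, -0.4, 0, 0, 0, -0.4, 0]'

```text
clock: 5.25
position: [0.6519, 0.1721, 0.0638]
ee_rot: [-0.0, 0.001, 1.0, -0.0]
contact_force: [0.0, -0.2, 0.3]
width: -0.0004
gripper_force: 0.0
```

Request:
apply_moves --steps '[0, 0, -0.2, 0, 0, 0, -0.4, 0, 0, 0, -0.4, 0, 0, 0, -0.4, 0]'

```text
clock: 5.58
position: [0.6519, 0.1721, 0.0598]
ee_rot: [-0.0, 0.001, 1.0, 0.0]
contact_force: [-0.4, -0.3, -0.2]
width: 0.0001
gripper_force: 0.0
```

```bash
python3 - <<'E'
from rig import *
from h import *
p=get_state()["position"]
t=[]
for n in("scene","side"):
    c=calibration(n);u,v=proj(c,p);im=get_image(n);u0,v0=int(u)-40,int(v)-40
    k=cv2.resize(im[v0:v0+60,u0:u0+80],(400,300),interpolation=cv2.INTER_CUBIC)
    k=np.clip(k.astype(float)*2.2,0,255).astype(np.uint8).copy()
    for d,col in(([0,0,0],(255,0,0)),([0,0,.02],(0,0,255))):
        x,y=proj(c,p+d);cv2.circle(k,(int((x-u0+.5)*5),int((y-v0+.5)*5)),3,col,-1)
    print(n,u0,v0);t.append(k)
cv2.imwrite("pics/c5.png",np.hstack(t)[:,:,::-1])
E
```

```text
scene 235 240
side 258 129
```

View pics/c5.png

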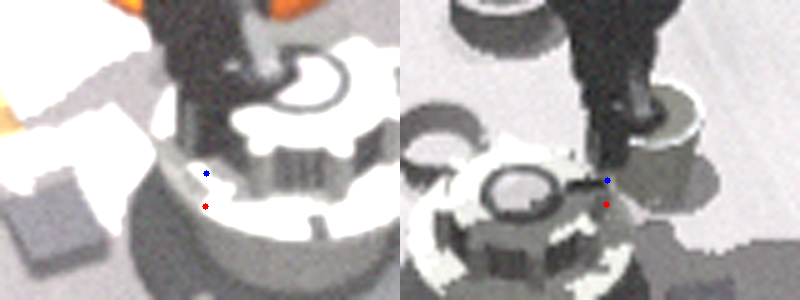

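The tip at (205,160) scene and (607,170) side is still about 25–28 mm above the reported TCP, and there is no contact with the flange. So I'll use a tool-tip offset of about 27 mm, lower 10 mm more, and rework the table for a tip about 14 x 13 mm.

Request:
apply_moves --steps '[0, 0, -0.2, 0, 0, 0, -0.4, 0, 0, 0, -0.6, 0, 0, 0, -0.8, 0, 0, 0, -1, 0, 0, 0, -1, 0, 0, 0, -1, 0]'

```text
clock: 6.27
position: [0.6519, 0.1721, 0.0498]
ee_rot: [-0.0, 0.001, 1.0, -0.0]
contact_force: [-0.0, 0.9, 0.1]
width: -0.0003
gripper_force: 0.0
```

```bash
sed -i 's/a,b=11,6.5; C=.*/a,b=7,6.5; C=np.array([596.5,155])/; s/inn=45/inn=44.5/; s/-27.5+/17.5+/' tab.py; python3 tab.py
```

```text
start [64.7 17.1]
0 -0.1, 0.5, 0, 0, -0.3, 1, 0, 0, -0.6, 1.4, 0, 0, -0.9, 1.9, 0, 0, -1.3, 2.3, 0, 0, -1.7, 2.6, 0, 0, -2.1, 2.9, 0, 0, -2.6, 3.1, 0, 0
1 -0.5, 0.2, 0, 0, -1, 0.4, 0, 0, -1.5, 0.4, 0, 0, -2, 0.4, 0, 0, -2.5, 0.4, 0, 0, -3, 0.4, 0, 0, -3.5, 0.4, 0, 0, -4, 0.3, 0, 0
2 -0.5, -0.1, 0, 0, -1, -0.3, 0, 0, -1.5, -0.6, 0, 0, -1.9, -0.9, 0, 0, -2.3, -1.2, 0, 0, -2.7, -1.6, 0, 0, -3, -2.1, 0, 0, -3.2, -2.5, 0, 0
3 -0.2, -0.5, 0, 0, -0.3, -1, 0, 0, -0.4, -1.5, 0, 0, -0.4, -2, 0, 0, -0.4, -2.6, 0, 0, -0.4, -3.1, 0, 0, -0.4, -3.6, 0, 0, -0.3, -4.1, 0, 0
4 0.1, -0.5, 0, 0, 0.3, -1, 0, 0, 0.6, -1.4, 0, 0, 0.9, -1.9, 0, 0, 1.3, -2.3, 0, 0, 1.7, -2.6, 0, 0, 2.1, -2.9, 0, 0, 2.6, -3.1, 0, 0
5 0.5, -0.2, 0, 0, 1, -0.4, 0, 0, 1.5, -0.4, 0, 0, 2, -0.4, 0, 0, 2.5, -0.4, 0, 0, 3, -0.4, 0, 0, 3.5, -0.4, 0, 0, 4, -0.3, 0, 0
6 0.5, 0.1, 0, 0, 1, 0.3, 0, 0, 1.5, 0.6, 0, 0, 1.9, 0.9, 0, 0, 2.3, 1.2, 0, 0, 2.7, 1.6, 0, 0, 3, 2.1, 0, 0, 3.2, 2.5, 0, 0
7 0.2, 0.5, 0, 0, 0.3, 1, 0, 0, 0.4, 1.5, 0, 0, 0.4, 2, 0, 0, 0.4, 2.6, 0, 0, 0.4, 3.1, 0, 0, 0.4, 3.6, 0, 0, 0.3, 4.1, 0, 0
```

Request:
apply_moves --steps '[-0.2, 0, 0, 0, -0.5, -0.1, 0, 0, -0.5, -0.1, 0, 0]'

```text
clock: 6.52
position: [0.6481, 0.1715, 0.0505]
ee_rot: [0.002, 0.001, 1.0, 0.001]
contact_force: [2.1, 1.2, -2.0]
width: 0.0
gripper_force: 1.5
```

Request:
apply_moves --steps '[-0.1, 0.5, 0, 0, -0.3, 1, 0, 0, -0.6, 1.4, 0, 0, -0.9, 1.9, 0, 0, -1.3, 2.3, 0, 0, -1.7, 2.6, 0, 0, -2.1, 2.9, 0, 0, -2.6, 3.1, 0, 0]'

```text
clock: 7.18
position: [0.6252, 0.2041, 0.0514]
ee_rot: [0.005, 0.0, 1.0, 0.001]
contact_force: [9.1, 3.0, -0.7]
width: -0.0001
gripper_force: 4.0
```

```bash
cat > ptr.py <<'E'
from rig import *
from h import *
def look(names=("wrist","scene","side"),C=(.5965,.155)):
    print(get_state()["position"].round(4))
    A=np.arange(0,360,3)
    for n in names:
        c=calibration(n);g=get_image(n).max(2).astype(np.float32)
        pts=np.array([[proj(c,[C[0]+r*np.cos(t),C[1]+r*np.sin(t),.1]) for r in np.linspace(.029,.041,5)] for t in np.radians(A)],np.float32)
        m=cv2.remap(g,pts[...,0],pts[...,1],cv2.INTER_LINEAR).mean(1)
        print(n,[(int(A[i]),int(m[i])) for i in np.argsort(m)[:9]],"median",int(np.median(m)))
if __name__=="__main__": look()
E
python3 ptr.py
```

```text
[0.6252 0.2041 0.0514]
wrist [(24, 16), (30, 19), (36, 19), (27, 19), (33, 19), (39, 70), (21, 73), (18, 73), (57, 73)] median 125
scene [(237, 33), (240, 33), (66, 34), (81, 34), (75, 34), (78, 34), (72, 34), (234, 34), (261, 35)] median 55
side [(33, 26), (30, 28), (36, 31), (27, 35), (39, 44), (24, 44), (57, 52), (54, 52), (45, 53)] median 82
```

The pointer moved to about 31°, so it's engaged with about 10 N, part of it radial. I'll use a 1.5 mm larger radius.

```bash
sed -i 's/inn=44.5/inn=46/; s/17.5+/62.5+/' tab.py; python3 tab.py
```

```text
start [62.2 20.4]
0 -0.5, 0.2, 0, 0, -1, 0.3, 0, 0, -1.6, 0.4, 0, 0, -2.1, 0.4, 0, 0, -2.6, 0.4, 0, 0, -3.1, 0.4, 0, 0, -3.7, 0.4, 0, 0, -4.2, 0.3, 0, 0
1 -0.5, -0.2, 0, 0, -1, -0.4, 0, 0, -1.5, -0.6, 0, 0, -1.9, -1, 0, 0, -2.3, -1.3, 0, 0, -2.7, -1.7, 0, 0, -3, -2.2, 0, 0, -3.2, -2.7, 0, 0
2 -0.2, -0.5, 0, 0, -0.4, -1, 0, 0, -0.5, -1.5, 0, 0, -0.5, -2, 0, 0, -0.5, -2.6, 0, 0, -0.5, -3.1, 0, 0, -0.5, -3.6, 0, 0, -0.4, -4.1, 0, 0
3 0.2, -0.6, 0, 0, 0.4, -1.1, 0, 0, 0.7, -1.5, 0, 0, 1, -2, 0, 0, 1.4, -2.4, 0, 0, 1.8, -2.7, 0, 0, 2.2, -3, 0, 0, 2.7, -3.3, 0, 0
4 0.5, -0.2, 0, 0, 1, -0.3, 0, 0, 1.6, -0.4, 0, 0, 2.1, -0.4, 0, 0, 2.6, -0.4, 0, 0, 3.1, -0.4, 0, 0, 3.7, -0.4, 0, 0, 4.2, -0.3, 0, 0
5 0.5, 0.2, 0, 0, 1, 0.4, 0, 0, 1.5, 0.6, 0, 0, 1.9, 1, 0, 0, 2.3, 1.3, 0, 0, 2.7, 1.7, 0, 0, 3, 2.2, 0, 0, 3.2, 2.7, 0, 0
6 0.2, 0.5, 0, 0, 0.4, 1, 0, 0, 0.5, 1.5, 0, 0, 0.5, 2, 0, 0, 0.5, 2.6, 0, 0, 0.5, 3.1, 0, 0, 0.5, 3.6, 0, 0, 0.4, 4.1, 0, 0
7 -0.2, 0.6, 0, 0, -0.4, 1.1, 0, 0, -0.7, 1.5, 0, 0, -1, 2, 0, 0, -1.4, 2.4, 0, 0, -1.8, 2.7, 0, 0, -2.2, 3, 0, 0, -2.7, 3.3, 0, 0
```

First shift out (0.1, 0.2), then table 0.

Request:
apply_moves --steps '[0.1, 0.2, 0, 0, 0.1, 0.2, 0, 0]'

```text
clock: 7.5
position: [0.6237, 0.2059, 0.0511]
ee_rot: [0.002, 0.0, 1.0, 0.001]
contact_force: [3.8, 2.6, 2.7]
width: -0.0
gripper_force: 2.5
```

Request:
apply_moves --steps '[-0.5, 0.2, 0, 0, -1, 0.3, 0, 0, -1.6, 0.4, 0, 0, -2.1, 0.4, 0, 0, -2.6, 0.4, 0, 0, -3.1, 0.4, 0, 0, -3.7, 0.4, 0, 0, -4.2, 0.3, 0, 0]'

```text
clock: 8.17
position: [0.5817, 0.2104, 0.0511]
ee_rot: [0.002, 0.001, 1.0, 0.003]
contact_force: [4.0, 6.5, -0.0]
width: 0.0001
gripper_force: 3.9
```

Request:
apply_moves --steps '[-0.5, -0.2, 0, 0, -1, -0.4, 0, 0, -1.5, -0.6, 0, 0, -1.9, -1, 0, 0, -2.3, -1.3, 0, 0, -2.7, -1.7, 0, 0, -3, -2.2, 0, 0, -3.2, -2.7, 0, 0]'

```text
clock: 8.83
position: [0.5476, 0.1815, 0.0502]
ee_rot: [0.0, 0.001, 1.0, 0.001]
contact_force: [3.2, 4.6, 0.1]
width: 0.0002
gripper_force: 2.3
```

```bash
python3 ptr.py
```

```text
[0.5476 0.1815 0.0502]
wrist [(0, 0), (3, 0), (6, 0), (9, 0), (12, 0), (15, 0), (18, 0), (21, 0), (24, 0)] median 20
scene [(126, 40), (129, 41), (123, 47), (132, 50), (120, 59), (135, 68), (117, 77), (138, 83), (183, 90)] median 101
side [(129, 28), (126, 30), (132, 32), (123, 36), (135, 40), (120, 47), (138, 48), (141, 56), (117, 59)] median 69
```

The pointer is at 127° and following the finger one to one, so the joint is about 57° past the index and needs about 663° more. Continuing with tables 2 to 7.

Request:
apply_moves --steps '[-0.2, -0.5, 0, 0, -0.4, -1, 0, 0, -0.5, -1.5, 0, 0, -0.5, -2, 0, 0, -0.5, -2.6, 0, 0, -0.5, -3.1, 0, 0, -0.5, -3.6, 0, 0, -0.4, -4.1, 0, 0]'

```text
clock: 9.65
position: [0.5424, 0.1394, 0.0494]
ee_rot: [-0.002, 0.001, 1.0, 0.0]
contact_force: [-1.9, 3.7, -0.1]
width: 0.0003
gripper_force: 1.9
```

Request:
apply_moves --steps '[0.2, -0.6, 0, 0, 0.4, -1.1, 0, 0, 0.7, -1.5, 0, 0, 1, -2, 0, 0, 1.4, -2.4, 0, 0, 1.8, -2.7, 0, 0, 2.2, -3, 0, 0, 2.7, -3.3, 0, 0]'

```text
clock: 10.32
position: [0.5699, 0.1055, 0.0496]
ee_rot: [-0.002, 0.001, 1.0, -0.0]
contact_force: [-4.3, 1.8, 0.6]
width: 0.0
gripper_force: 2.5
```

```bash
python3 ptr.py
```

```text
[0.5699 0.1055 0.0496]
wrist [(261, 19), (294, 20), (6, 20), (282, 20), (324, 20), (264, 20), (273, 20), (300, 20), (276, 20)] median 32
scene [(216, 42), (219, 46), (213, 49), (222, 61), (210, 74), (225, 75), (234, 79), (231, 79), (228, 80)] median 157
side [(60, 25), (111, 25), (63, 26), (228, 26), (84, 26), (114, 26), (108, 26), (81, 26), (75, 26)] median 67
```

Pointer at 217°, as expected. Tables 4 to 7, then 0 to 1.

Request:
apply_moves --steps '[0.5, -0.2, 0, 0, 1, -0.3, 0, 0, 1.6, -0.4, 0, 0, 2.1, -0.4, 0, 0, 2.6, -0.4, 0, 0, 3.1, -0.4, 0, 0, 3.7, -0.4, 0, 0, 4.2, -0.3, 0, 0]'

```text
clock: 11.13
position: [0.6119, 0.1017, 0.0497]
ee_rot: [-0.002, 0.0, 1.0, -0.001]
contact_force: [-5.1, -2.2, 0.4]
width: -0.0003
gripper_force: 2.6
```

Request:
apply_moves --steps '[0.5, 0.2, 0, 0, 1, 0.4, 0, 0, 1.5, 0.6, 0, 0, 1.9, 1, 0, 0, 2.3, 1.3, 0, 0, 2.7, 1.7, 0, 0, 3, 2.2, 0, 0, 3.2, 2.7, 0, 0]'

```text
clock: 11.8
position: [0.6458, 0.1295, 0.0501]
ee_rot: [0.0, 0.0, 1.0, -0.001]
contact_force: [-3.1, -4.4, 0.5]
width: 0.0001
gripper_force: 2.2
```

Request:
apply_moves --steps '[0.2, 0.5, 0, 0, 0.4, 1, 0, 0, 0.5, 1.5, 0, 0, 0.5, 2, 0, 0, 0.5, 2.6, 0, 0, 0.5, 3.1, 0, 0, 0.5, 3.6, 0, 0, 0.4, 4.1, 0, 0]'

```text
clock: 12.47
position: [0.65, 0.1711, 0.0504]
ee_rot: [0.001, 0.0, 1.0, -0.0]
contact_force: [2.5, -3.7, -0.7]
width: 0.0003
gripper_force: 2.0
```

Request:
apply_moves --steps '[-0.2, 0.6, 0, 0, -0.4, 1.1, 0, 0, -0.7, 1.5, 0, 0, -1, 2, 0, 0, -1.4, 2.4, 0, 0, -1.8, 2.7, 0, 0, -2.2, 3, 0, 0, -2.7, 3.3, 0, 0]'

```text
clock: 13.13
position: [0.6243, 0.2055, 0.051]
ee_rot: [0.003, 0.001, 1.0, 0.001]
contact_force: [5.5, -1.1, -0.2]
width: -0.0004
gripper_force: 2.8
```

```bash
python3 ptr.py
```

```text
[0.6243 0.2055 0.051 ]
wrist [(36, 17), (27, 18), (30, 19), (33, 19), (24, 38), (39, 54), (18, 61), (21, 65), (15, 70)] median 116
scene [(240, 32), (237, 33), (231, 34), (228, 34), (75, 34), (243, 34), (78, 34), (264, 34), (234, 34)] median 54
side [(36, 27), (33, 27), (30, 32), (39, 39), (27, 40), (42, 49), (24, 50), (45, 51), (60, 54)] median 78
```

The pointer is at 33° (+360°), with low forces. Next comes another full turn, tables 0 to 7.

Request:
apply_moves --steps '[-0.5, 0.2, 0, 0, -1, 0.3, 0, 0, -1.6, 0.4, 0, 0, -2.1, 0.4, 0, 0, -2.6, 0.4, 0, 0, -3.1, 0.4, 0, 0, -3.7, 0.4, 0, 0, -4.2, 0.3, 0, 0]'

```text
clock: 13.95
position: [0.5818, 0.2105, 0.051]
ee_rot: [0.002, 0.001, 1.0, 0.003]
contact_force: [5.0, 5.6, 0.7]
width: -0.0003
gripper_force: 3.6
```

Request:
apply_moves --steps '[-0.5, -0.2, 0, 0, -1, -0.4, 0, 0, -1.5, -0.6, 0, 0, -1.9, -1, 0, 0, -2.3, -1.3, 0, 0, -2.7, -1.7, 0, 0, -3, -2.2, 0, 0, -3.2, -2.7, 0, 0]'

```text
clock: 14.62
position: [0.5478, 0.1818, 0.0502]
ee_rot: [0.0, 0.001, 1.0, 0.002]
contact_force: [1.9, 5.8, 0.0]
width: 0.0
gripper_force: 2.3
```

Request:
apply_moves --steps '[-0.2, -0.5, 0, 0, -0.4, -1, 0, 0, -0.5, -1.5, 0, 0, -0.5, -2, 0, 0, -0.5, -2.6, 0, 0, -0.5, -3.1, 0, 0, -0.5, -3.6, 0, 0, -0.4, -4.1, 0, 0]'

```text
clock: 15.28
position: [0.5423, 0.1395, 0.0495]
ee_rot: [-0.002, 0.001, 1.0, 0.001]
contact_force: [-1.1, 3.5, -0.8]
width: -0.0001
gripper_force: 1.9
```

Request:
apply_moves --steps '[0.2, -0.6, 0, 0, 0.4, -1.1, 0, 0, 0.7, -1.5, 0, 0, 1, -2, 0, 0, 1.4, -2.4, 0, 0, 1.8, -2.7, 0, 0, 2.2, -3, 0, 0, 2.7, -3.3, 0, 0]'

```text
clock: 15.95
position: [0.5698, 0.1055, 0.0496]
ee_rot: [-0.002, 0.001, 1.0, -0.0]
contact_force: [-4.4, 2.1, -0.3]
width: 0.0
gripper_force: 2.5
```

```bash
python3 ptr.py
```

```text
[0.5698 0.1055 0.0496]
wrist [(297, 19), (300, 20), (294, 20), (321, 20), (327, 20), (306, 20), (348, 20), (303, 20), (324, 20)] median 32
scene [(216, 39), (219, 46), (213, 47), (222, 63), (210, 74), (225, 76), (234, 80), (237, 80), (231, 81)] median 157
side [(87, 24), (96, 24), (84, 24), (81, 24), (90, 24), (69, 25), (66, 25), (114, 25), (102, 25)] median 67
```

Request:
apply_moves --steps '[0.5, -0.2, 0, 0, 1, -0.3, 0, 0, 1.6, -0.4, 0, 0, 2.1, -0.4, 0, 0, 2.6, -0.4, 0, 0, 3.1, -0.4, 0, 0, 3.7, -0.4, 0, 0, 4.2, -0.3, 0, 0]'

```text
clock: 16.77
position: [0.6119, 0.1017, 0.0498]
ee_rot: [-0.002, 0.0, 1.0, -0.001]
contact_force: [-5.8, -1.6, -0.1]
width: 0.0003
gripper_force: 2.6
```

Request:
apply_moves --steps '[0.5, 0.2, 0, 0, 1, 0.4, 0, 0, 1.5, 0.6, 0, 0, 1.9, 1, 0, 0, 2.3, 1.3, 0, 0, 2.7, 1.7, 0, 0, 3, 2.2, 0, 0, 3.2, 2.7, 0, 0]'

```text
clock: 17.43
position: [0.6458, 0.1295, 0.0501]
ee_rot: [0.0, 0.0, 1.0, -0.001]
contact_force: [-4.1, -4.8, 0.6]
width: 0.0002
gripper_force: 2.2
```

Request:
apply_moves --steps '[0.2, 0.5, 0, 0, 0.4, 1, 0, 0, 0.5, 1.5, 0, 0, 0.5, 2, 0, 0, 0.5, 2.6, 0, 0, 0.5, 3.1, 0, 0, 0.5, 3.6, 0, 0, 0.4, 4.1, 0, 0]'

```text
clock: 18.1
position: [0.65, 0.171, 0.0504]
ee_rot: [0.001, 0.0, 1.0, -0.0]
contact_force: [0.4, -5.0, -0.5]
width: 0.0001
gripper_force: 2.0
```

Request:
apply_moves --steps '[-0.2, 0.6, 0, 0, -0.4, 1.1, 0, 0, -0.7, 1.5, 0, 0, -1, 2, 0, 0, -1.4, 2.4, 0, 0, -1.8, 2.7, 0, 0, -2.2, 3, 0, 0, -2.7, 3.3, 0, 0]'

```text
clock: 18.77
position: [0.6242, 0.2055, 0.051]
ee_rot: [0.003, 0.001, 1.0, 0.001]
contact_force: [5.6, -1.1, -0.3]
width: 0.0001
gripper_force: 2.8
```

```bash
python3 ptr.py
```

```text
[0.6242 0.2055 0.051 ]
wrist [(36, 17), (27, 19), (30, 19), (33, 20), (24, 39), (39, 54), (18, 61), (21, 66), (15, 70)] median 115
scene [(237, 32), (240, 33), (231, 34), (264, 34), (270, 34), (228, 34), (234, 34), (222, 34), (249, 34)] median 55
side [(33, 30), (36, 30), (30, 33), (27, 40), (39, 41), (24, 48), (42, 51), (45, 53), (57, 53)] median 78
```

Pointer at 33°, about 38° left. I'll take 6 rows of table 0, then look.

Request:
apply_moves --steps '[-0.5, 0.2, 0, 0, -1, 0.3, 0, 0, -1.6, 0.4, 0, 0, -2.1, 0.4, 0, 0, -2.6, 0.4, 0, 0, -3.1, 0.4, 0, 0, -3.1, 0.4, 0, 0]'

```text
clock: 19.5
position: [0.5918, 0.2117, 0.0512]
ee_rot: [0.002, 0.001, 1.0, 0.003]
contact_force: [3.6, 7.0, 2.4]
width: 0.0002
gripper_force: 3.6
```

```bash
python3 ptr.py
```

```text
[0.5918 0.2117 0.0512]
wrist [(348, 18), (60, 18), (72, 18), (69, 18), (66, 18), (75, 19), (63, 19), (57, 20), (54, 20)] median 106
scene [(168, 32), (117, 33), (183, 33), (201, 33), (165, 33), (114, 33), (111, 33), (210, 33), (207, 33)] median 86
side [(69, 27), (66, 30), (72, 32), (63, 43), (75, 45), (93, 53), (96, 53), (90, 54), (99, 54)] median 78
```

The pointer is at 68.5° and the index at about 70.5°, so they are in line. Backing off, then out and up.

Request:
apply_moves --steps '[0.2, 0.1, 0, 0, 0.3, 0.7, 0, 0, 0.3, 1.3, 0, 0, 0.3, 2, 0, 0, 0.3, 2, 1.5, 0, 0.3, 2, 4, 0, 0.3, 2, 7, 0, 0.3, 2, 10, 0]'

```text
clock: 20.32
position: [0.5926, 0.2283, 0.1498]
ee_rot: [-0.002, 0.0, 1.0, -0.0]
contact_force: [0.1, 0.4, 0.2]
width: 0.0001
gripper_force: 0.0
```

Request:
apply_moves --steps '[-2, 0, 3, 0, -5, 0, 6, 0, -8, 0, 9, 0, -10, 0, 10, 0, -10, 0, 10, 0, -10, 0, 10, 0, -10, 0, 10, 0]'

```text
clock: 20.9
position: [0.4939, 0.2282, 0.2493]
ee_rot: [-0.0, 0.0, 1.0, -0.0]
contact_force: [0.3, -0.7, -0.6]
width: -0.0001
gripper_force: 0.0
```

```bash
python3 ptr.py; python3 - <<'E'
from rig import *
from h import *
a=get_image("scene")[205:415,225:505];b=get_image("side")[95:245,200:400]
cv2.imwrite("pics/end.png",np.hstack([cv2.resize(x,(400,300),interpolation=cv2.INTER_CUBIC) for x in(a,b)])[:,:,::-1])
print(get_state()["contact_force"])
E
```

```text
[0.4939 0.2282 0.2493]
wrist [(63, 18), (72, 20), (75, 20), (66, 21), (69, 23), (78, 64), (84, 72), (81, 73), (87, 75)] median 105
scene [(66, 42), (63, 43), (69, 50), (60, 65), (72, 70), (57, 84), (75, 91), (54, 96), (132, 97)] median 102
side [(69, 30), (66, 32), (72, 35), (63, 42), (75, 48), (60, 61), (78, 61), (357, 64), (321, 64)] median 68
[ 0.6394876  -0.47135328 -0.13346888]
```

View pics/end.png

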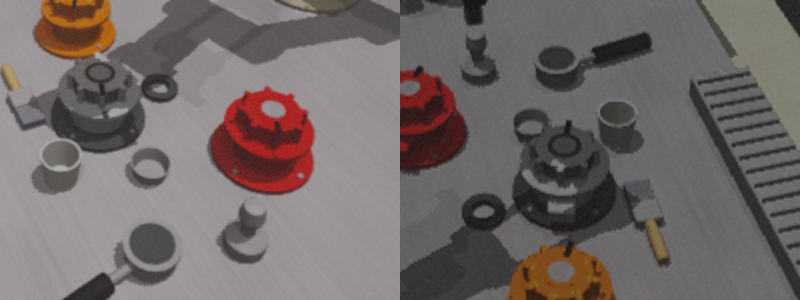

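The scene crop shows the pointer at (102,90) in line with the index at (105,110). The bystanders are where they stood and the hand is clear. Handing in.

```bash
python3 -c "
from rig import *
print(sign_off())"
```

```text
the job is handed in; nothing more can be done
None
```

I rolled the collar counter-clockwise to the index and then two full turns more; the pointer stopped about 2° short of the index (17° allowed), the bystanders look unmoved, the hand is clear, and the job is handed in at about 21 s, with no verdict returned.

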